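# Latch the sprung clamping frame over a circuit board under the inspection microscope

## Robot

A 6-joint arm with a two-finger parallel gripper is mounted at the origin on the work surface. World frame = base frame: x ahead of the robot, y to its left, z up, the work surface at z = 0. Lengths are in mm, angles in rad, forces in N, time in s.
With the tool pointing down it reaches from about 350 to 875 mm from the base axis. Payload 4.2 kg.
Tool frame: the origin (TCP) lies midway between the tips of the shut fingers; the grasp point (between the pads) lies 19 mm behind it; z points along the fingers, y is the line along which they close (so a half turn about z gives the same grasp; the last joint's range is limited). The gripper opens to 85 mm and grips with 20 to 120 N. Pads are 22 mm wide; open, the fingers measure 114 mm over their backs; the gripper's body (76 mm by 85 mm) begins 54 mm behind the grasp point. The pads swing forward as they close: fully open they stand 13 mm farther back than shut.
Start: joints at [-1.077, 0.385, 0.008, 0, -1.194, -0.259], TCP at [145.423, -607.825, 231.312] pointing down, gripper open.
Joint ranges: [-3.14, 3.14], [-1.21, 2.06], [-1.07, 1.41], [-3.16, 2.05], [-2.99, -0.16], [-3.1, 3.1]. Speed limits (rad/s): [2.79, 2.79, 3.14, 3.14, 3.14, 3.14].

## Interface

Orientations are given as a unit quaternion [x, y, z, w].
In Python, from bench import read_state, get_image, job_done gives the robot as it stands.
- The arm moves only by the tool servo_tool, never from a script. Its arguments are lists of equal length, an entry for each row: "rotation": the turn, a rotation vector about the world's x, y, z scaled (see below), a list of three; "slide": the shift along the world's x, y, z scaled (see below), a list of three; "grip": the opening, from -1 (shut) to 1 (fully open). In form: {"rotation": [[rx, ry, rz], ...], "slide": [[tx, ty, tz], ...], "grip": [grip, ...]}. A call has 1 to 8 rows; each row is the pose to reach, as a shift and turn from the pose commanded when the call began, turning the shorter way round; what a row does not reach only later rows make up. The controller multiplies each number of a shift by 0.2 m and each number of a turn by 360 degrees. A row lasts 1/8 s, in which the tool goes at most 62.5 mm and 10.7 degrees, less where a joint would pass 70% of its speed; a pose out of reach is approached as far as the arm can. A call with a number of a shift or a turn outside -1 to 1 is refused whole. A call with a gripper value outside its range is refused whole. The fingers move at their own pace and stop on an object; the grip force is fixed at half the most. Time passes only in rows, so rows that repeat a pose let the fingers close. It gives the time, the measured TCP pose, the force, the opening and the grip force at its end, in the units of the state.
- read_state(): the state, without advancing time (a new reading comes with each control period).
- get_image(name): name is "scene" or "top" or "wrist"; returns a dict with "image" (420x560x3 uint8, red, green, blue), "depth" (420x560 float32, mm along the optical axis (not along the pixel's ray), 0 where there is no reading), "camera_matrix" (3x3 intrinsics, pixels), "rvec" (rotation vector, rad) and "tvec" (3), from world to camera coordinates, as OpenCV has them; the wrist camera has in their place "hand_eye" (4x4, takes a point from camera to tool coordinates, whose origin is the TCP and whose axes are the flange's). Camera axes: x right, y down, z forward; pixel columns grow to the right and rows downward; lengths in mm; the calibration is good to about 2 mm. A picture is of the moment at which its call begins: read the wrist's pose just before it.
- job_done(): hands the job in; it is judged then, once.
The state is a dict: "clock": time; "joints": joint angles; "joint_vel": joint speeds; "joint_efforts": joint torques, N m; "position": TCP position; "ee_rot": TCP orientation; "contact_force": force on the tool from outside, world axes, zero at the start; "wrist_torque": the same for the moment, N m; "gripper_width": finger opening in mm; "grasp_force": force on a finger pad.
Only numpy, scipy, OpenCV 4.12 (cv2) and the standard library are available. Lean on these libraries where they do the work, as an engineer would, in place of code of your own. Each camera call takes 0.05 s, during which the arm holds its last target. There are 200 camera calls.

## Task

Clamp the circuit board under the microscope: take the T handle of the slide bolt on the spring-open clamping frame, draw the bolt back, push the frame all the way down onto the board against its hinge springs and, holding it there, slide the bolt fully home under its keeper so that the frame stays shut when you let go. The lens hangs low over the frame, so there is room only for a hand slanting in from the front. Keep a firm hold so that the frame never flies back open, and do not knock the microscope or push the glue bottle, tin and carton about.

Things in the scene. Friction and masses are not known exactly. Their poses are not given: they have to be found in the camera images.
- hinge (a point): Centre of the hinge pin of the clamping fixture, 44 mm above the bench. The fixture (aluminium base plate 180 x 184 x 14 mm, fixed, circuit board in a black nest) has its front towards the robot. Axes fixed to the base: x level, from the fixture's front to its back; y along the hinge pin, also the way the bolt is shot; z up.
- frame (a joint): Angle (rad) of the aluminium window frame (110 x 120 x 8 mm, 0.3 kg), hinged at its far edge: 0 shut, level, on a hard stop; 0.48 the open stop, front edge up, where it starts. Torsion springs push it open: it takes about 5 N down on the handle to start it and about 9 N to hold it shut. Let go unlatched, it flies open.
- bolt (a joint): Travel (m) of the steel slide bolt (8 mm, round nose) on the frame's front edge: 0 drawn back, 0.020 fully home, growing along +y of hinge. 1 N friction; stays where left. Found 0.010 to 0.020 shot, when its nose would land on the keeper and stop the frame; it passes the keeper below 0.006. With the frame down it enters under the keeper; home is 0.016 or more.
- handle (a point): Centre of the bolt's T handle: dark steel bar, 14 mm thick, 24 mm long, parallel to the hinge pin, on a 7 mm stem; pinch it by its two end faces; it may turn between the fingers. Frame shut, it lies 157 mm in front of (-x) and 36 mm above hinge, and along y at bolt travel less 10 mm; it swings with the frame about the pin (open: 68 mm higher, 34 mm farther back).
- keeper (a point): Middle of the bolt passage in the keeper: a fixed steel bridge 24 mm deep (x) and 20 mm long (y) at the front corner of the fixture on its +y side, its top 12.5 mm above this point and 56 mm above the bench. With the frame shut the bolt has 1.5 mm of play under it.
- lens (a point): Centre of the underside of the ring light, 92 mm wide, 184 mm above the bench; above it a zoom pod as wide up to 290 mm, then a head up to 360 mm with two eyepieces that slant up and jut 107 mm to the front of the lens axis, and a camera. The open handle is some 62 mm in front of that axis, 36 mm below the ring: an upright gripper would hit; one leaning 30 to 40 degrees to the front has room.
- scope: The fixed trinocular microscope: origin on the bench under the lens axis, z up. From it along its own +y, a boom at 325 mm height (with focus block and knobs near the lens) runs to a post 290 mm away, 420 mm tall, on a white base plate 230 x 210 mm.
- glue_mid (a point): Middle of the loose glue bottle, 36 mm diameter, 108 mm tall with its nozzle; the point is 50 mm above its foot. Stands to the right of the fixture; leave it.
- tin_mid (a point): Middle of the loose solvent tin, 58 mm diameter, 116 mm tall with its cap; the point is 50 mm above its foot. Stands to the right of the fixture; leave it.
- carton_mid (a point): Middle of the loose blue carton, 46 x 90 x 36 mm, lying to the right of the fixture; leave it.

How it is judged:
By the outcome, as a careful person would: the job done as asked, in the order asked, and still so for the second after the job is handed in, with the robot touching nothing.
It also fails if it takes over 37 s, if anything falls off the work surface, if the arm or the gripper's body presses on something with over 40 N, if the wrist force passes 120 N, or if a joint passes its speed limit or range.

## Working session

There is one attempt and no reset: what is moved stays moved. The work goes in short steps, Python scripts to look and compute and a tool call to move; the robot and the scene stay as the last step left them, time stands still between calls to the robot, and variables do not carry over. Pictures are saved under pics/ and viewed, at most 10 in all, crops included, and the job is handed in when it is done.

Besides the shell and the picture viewer there is one more tool, called after "Emit:" as name(argument=value, ...) on one line, values as JSON. servo_tool: Moves the arm, as the interface text tells. Shifts and turns lie within -1 to 1; 1 stands for 0.2 m of shift or 360 degrees of turn. Its arguments: {"type":"object","properties":{"rotation":{"type":"array","items":{"type":"array","items":{"type":"number","minimum":-1,"maximum":1}}},"slide":{"type":"array","items":{"type":"array","items":{"type":"number","minimum":-1,"maximum":1}}},"grip":{"type":"array","items":{"type":"number"}}},"required":["rotation","slide","grip"]}

```bash
mkdir -p pics
cat > h.py <<'E'
import numpy as np, cv2
from bench import read_state, get_image, job_done
from scipy.spatial.transform import Rotation as R
def cam(n):
    s=read_state(); d=get_image(n); K=np.array(d["camera_matrix"])
    if n=="wrist":
        T=np.eye(4);T[:3,:3]=R.from_quat(s["ee_rot"]).as_matrix();T[:3,3]=s["position"]
        M=T@np.array(d["hand_eye"])
    else:
        r=cv2.Rodrigues(np.array(d["rvec"],float))[0];M=np.eye(4);M[:3,:3]=r.T;M[:3,3]=-r.T@np.array(d["tvec"],float).ravel()
    return d,K,M
def cloud(d,K,M):
    h,w=d["depth"].shape;v,u=np.mgrid[:h,:w];z=d["depth"]
    p=np.stack([(u-K[0,2])/K[0,0]*z,(v-K[1,2])/K[1,1]*z,z],-1)
    P=p@M[:3,:3].T+M[:3,3];P[z==0]=np.nan
    return P
def save(n,im,s=1):
    cv2.imwrite(n,cv2.resize(im[:,:,::-1],None,fx=s,fy=s,interpolation=cv2.INTER_CUBIC))
E
python3 - <<'E'
from h import *
ims=[]
for n in ["scene","top"]:
    d,K,M=cam(n);save(f"pics/{n}.png",d["image"],1.4);print(n,K.tolist(),M.round(3).tolist())
    np.savez(f"{n}.npz",im=d["image"],P=cloud(d,K,M),K=K,M=M)
s=read_state();print(s)
E
```

```text
scene [[479.6367601967233, 0.0, 276.68532066638807], [0.0, 479.6367601967233, 213.43652214836808], [0.0, 0.0, 1.0]] [[0.172, 0.677, -0.715, 1200.323], [0.985, -0.119, 0.124, -170.02], [-0.001, -0.726, -0.687, 728.416], [0.0, 0.0, 0.0, 1.0]]
top [[497.9409969832549, 0.0, 273.6812447319466], [0.0, 497.9409969832549, 215.1013246934804], [0.0, 0.0, 1.0]] [[0.004, -0.99, 0.139, 515.828], [-1.0, -0.009, -0.029, -53.659], [0.03, -0.138, -0.99, 920.035], [0.0, 0.0, 0.0, 1.0]]
{'clock': 0.1, 'joints': array([-1.07742569e+00,  3.85487715e-01,  6.74909900e-03, -4.44865065e-04,
       -1.19401404e+00, -2.58583349e-01]), 'joint_vel': array([ 0.00138062, -0.00220505,  0.00138258,  0.00027989, -0.00168728,
       -0.00061924]), 'joint_efforts': array([-8.07980487e-04, -3.93318880e+01,  1.88928080e+01,  4.19794366e+00,
       -2.61711961e-03,  7.96295382e-06]), 'position': array([ 145.28030743, -607.33302998,  230.31941395]), 'ee_rot': array([-1.17042652e-01,  9.93126386e-01,  9.85752316e-04, -1.66855450e-04]), 'contact_force': array([ 0.22204586, -0.50950767, -1.59652898]), 'wrist_torque': array([ 0.06943774, -0.02064451, -0.01188912]), 'grasp_force': 0.0, 'gripper_width': 85.71729283543038}
```

View pics/scene.png

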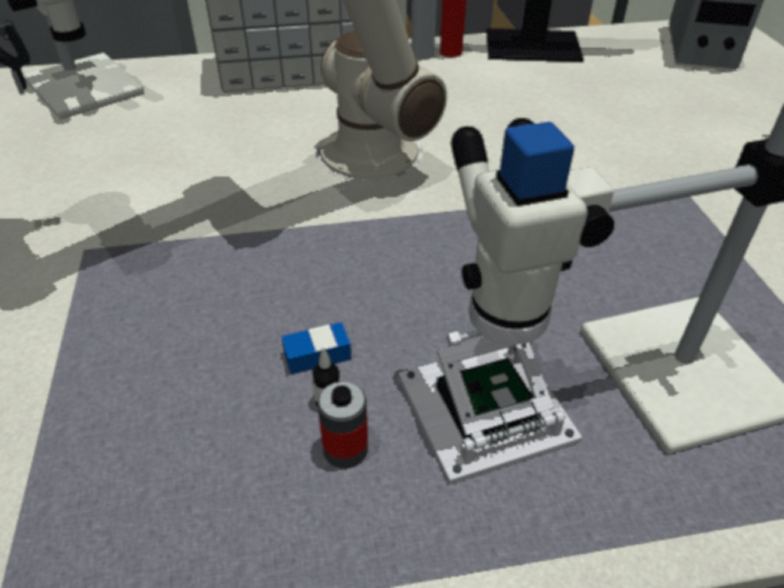

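View pics/top.png

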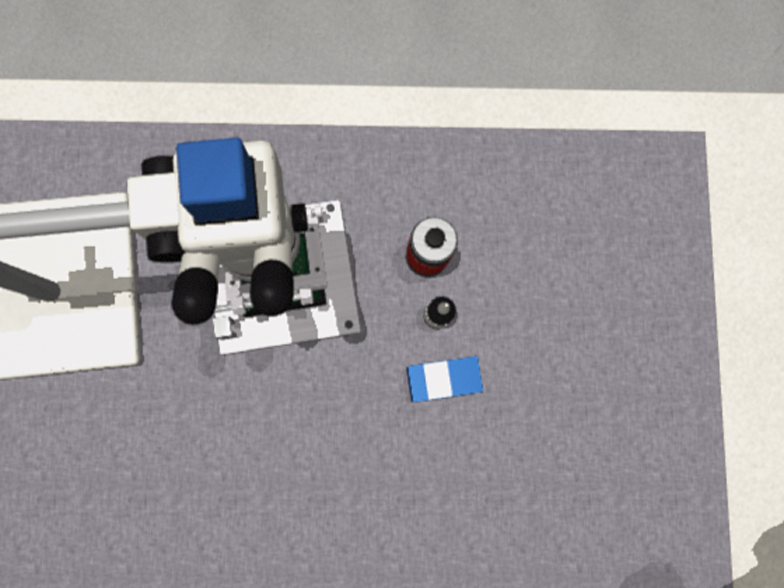

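Run:
```python
from h import *
def ray(n,px,z):
    a=np.load(n+".npz");K,M=a["K"],a["M"];u=np.array(px)/1.4
    d=M[:3,:3]@np.array([(u[0]-K[0,2])/K[0,0],(u[1]-K[1,2])/K[1,1],1]);o=M[:3,3]
    return (o+d*(z-o[2])/d[2]).round(1)
for p in [(340,201),(358,333),(220,354)]: print("top base",ray("top",p,14))
for p in [(580,437),(450,480),(398,372)]: print("scene base",ray("scene",p,14))
for p in [(467,447),(556,410)]: print("scene pin",ray("scene",p,44))
for n,q in [("scene",(510,325)),("top",(225,325)),("top",(272,285)),("top",(195,295)),("top",(306,297)),("top",(450,378)),("top",(440,310)),("top",(434,240)),("top",(138,364))]:
    a=np.load(n+".npz");print(n,q,a["P"][int(q[1]/1.4),int(q[0]/1.4)].round(0))
P=np.load("scene.npz")["P"]
for lo,hi in [(186,235),(240,285)]:
    m=(P[...,2]>lo)&(P[...,2]<hi)&(P[...,0]>350)&(abs(P[...,1])<160)
    q=P[m];A=np.c_[2*q[:,:2],np.ones(len(q))];s=np.linalg.lstsq(A,(q[:,:2]**2).sum(1),rcond=None)[0]
    print("ring",len(q),s[:2],np.sqrt(s[2]+s[:2]@s[:2]))
```

```text
top base [777.4 -22.2  14. ]
top base [600.5 -47.9  14. ]
top base [572.  129.8  14. ]
scene base [750.9 156.3  14. ]
scene base [782.5 -21.2  14. ]
scene base [604.9 -51.7  14. ]
scene pin [759.9   3.4  44. ]
scene pin [725.9 128.2  44. ]
scene (510, 325) [727.  45. 213.]
top (225, 325) [605. 117.  58.]
top (272, 285) [604.  17. 381.]
top (195, 295) [596.  77. 381.]
top (306, 297) [633.  13. 114.]
top (450, 378) [ 542. -164.   39.]
top (440, 310) [ 623. -146.   90.]
top (434, 240) [ 702. -137.  118.]
top (138, 364) [559. 236.   9.]
ring 1333 [685.79764962  59.34997441] 44.4269689421808
ring 1601 [676.10773966  59.09767976] 53.13594961249627
```

Emit:
servo_tool(rotation=[[0,0,0],[0,0,0],[0,0,0],[0,0,0]], slide=[[0.12,0.2,0.1],[0.26,0.47,0.2],[0.4,0.74,0.3],[0.55,1,0.35]], grip=[1,1,1,1])

```text
clock: 0.6
position: [255.3, -407.5, 301.8]
ee_rot: [-0.117, 0.993, -0.0, 0.0]
contact_force: [0.9, 0.5, 0.4]
gripper_width: 85.6
grasp_force: 0.0
```

Emit:
servo_tool(rotation=[[0,0,0],[0,0,0],[0,0,0],[0,0,0]], slide=[[0.13,0.26,0],[0.27,0.52,0],[0.41,0.78,0],[0.55,1,0]], grip=[1,1,1,1])

```text
clock: 1.1
position: [364.9, -207.0, 301.1]
ee_rot: [-0.117, 0.993, 0.0, 0.0]
contact_force: [1.0, -0.4, 0.0]
gripper_width: 85.5
grasp_force: 0.0
```

Emit:
servo_tool(rotation=[[0,0,0],[0,0,0],[0,0,0],[0,0,0],[0,0,0]], slide=[[0.13,0.26,0],[0.27,0.52,0],[0.4,0.78,0],[0.5,1,0],[0.5,1,0]], grip=[1,1,1,1,1])

```text
clock: 1.72
position: [465.5, -6.6, 300.2]
ee_rot: [-0.119, 0.993, 0.0, -0.001]
contact_force: [-0.6, -0.9, 0.4]
gripper_width: 85.4
grasp_force: 0.0
```

```bash
cat >> h.py <<'E'
YAW=0.158;XH=np.array([np.cos(YAW),np.sin(YAW),0]);YH=np.array([-np.sin(YAW),np.cos(YAW),0]);ZH=np.array([0,0,1.])
def want(tilt):  # tool axes for lean (deg)
    t=np.radians(tilt);z=np.sin(t)*XH-np.cos(t)*ZH
    return R.from_matrix(np.c_[np.cross(YH,z),YH,z])
def rel(tilt,tcp):
    s=read_state();dr=(want(tilt)*R.from_quat(s["ee_rot"]).inv()).as_rotvec()
    return (dr/(2*np.pi)).round(4),((np.array(tcp)-s["position"])/200).round(4)
E
python3 -c "
from h import *
print(read_state()['position'],read_state()['joints'],rel(40,[513,35,279]))"
```

```text
[465.4528901   -6.55411509 300.2059351 ] [ 3.36049969e-01  6.25781537e-02 -2.41821128e-01 -4.37996297e-04
 -1.26793792e+00 -1.66773582e+00] (array([ 0.0219, -0.1092, -0.0124]), array([ 0.2377,  0.2078, -0.106 ]))
```

Emit:
servo_tool(rotation=[[0.005,-0.0273,-0.003],[0.011,-0.0546,-0.006],[0.0165,-0.082,-0.009],[0.0219,-0.1092,-0.0124],[0.0219,-0.1092,-0.0124],[0.0219,-0.1092,-0.0124]], slide=[[0.06,0.05,-0.03],[0.12,0.1,-0.05],[0.18,0.15,-0.08],[0.24,0.21,-0.1],[0.24,0.21,-0.1],[0.24,0.21,-0.1]], grip=[1,1,1,1,1,1])

```text
clock: 2.48
position: [509.8, 30.6, 279.3]
ee_rot: [-0.072, 0.938, 0.026, 0.339]
contact_force: [0.4, -0.4, 0.2]
gripper_width: 85.4
grasp_force: 0.0
```

Run:
```python
from h import *
d,K,M=cam("wrist");save("pics/w1.png",d["image"],1.4);np.savez("w1.npz",im=d["image"],P=cloud(d,K,M),K=K,M=M)
print(M.round(3).tolist(),K.tolist(),read_state()["joints"])
```

```text
[[-0.154, 0.553, 0.819, 366.03], [0.988, 0.086, 0.128, 8.895], [0.0, 0.829, -0.56, 343.551], [0.0, 0.0, 0.0, 1.0]] [[304.41411437916065, 0.0, 281.5936378051624], [0.0, 304.41411437916065, 211.02454752161606], [0.0, 0.0, 1.0]] [ 0.34220842 -0.1419493  -0.91801715  0.840121   -0.16118311 -2.55171539]
```

View pics/w1.png

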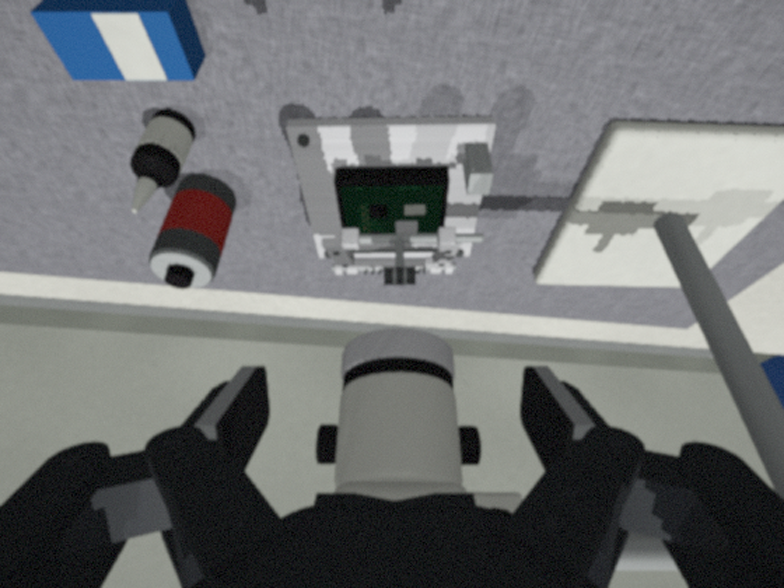

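Run:
```python
from h import *
a=np.load("w1.npz");im,P,K,M=[a[k] for k in("im","P","K","M")]
c=im[140:220,200:360];save("pics/w1c.png",c,5)
def proj(p):
    q=M[:3,:3].T@(np.array(p)-M[:3,3]);return (K@q/q[2])[:2]*1.4
print(proj([620,52,148]))
for v in range(186,206,3): print(v,[tuple(P[v,u].round(0).astype(int)) for u in range(268,306,6)])
print("tilt",R.from_quat(read_state()["ee_rot"]).as_matrix().round(3).tolist())
```

```text
[398.7584766  271.95505637]
186 [(np.int64(721), np.int64(44), np.int64(58)), (np.int64(721), np.int64(53), np.int64(57)), (np.int64(719), np.int64(62), np.int64(57)), (np.int64(623), np.int64(54), np.int64(134)), (np.int64(716), np.int64(79), np.int64(57)), (np.int64(714), np.int64(88), np.int64(58)), (np.int64(713), np.int64(97), np.int64(57))]
189 [(np.int64(723), np.int64(44), np.int64(62)), (np.int64(723), np.int64(53), np.int64(61)), (np.int64(721), np.int64(62), np.int64(61)), (np.int64(622), np.int64(54), np.int64(139)), (np.int64(718), np.int64(80), np.int64(61)), (np.int64(716), np.int64(88), np.int64(62)), (np.int64(715), np.int64(97), np.int64(62))]
192 [(np.int64(748), np.int64(47), np.int64(48)), (np.int64(620), np.int64(40), np.int64(147)), (np.int64(617), np.int64(46), np.int64(148)), (np.int64(617), np.int64(53), np.int64(147)), (np.int64(616), np.int64(59), np.int64(147)), (np.int64(740), np.int64(94), np.int64(49)), (np.int64(740), np.int64(103), np.int64(48))]
195 [(np.int64(818), np.int64(54), np.int64(1)), (np.int64(619), np.int64(40), np.int64(151)), (np.int64(
[... 559 characters left out ...]
), np.int64(56), np.int64(2)), (np.int64(623), np.int64(41), np.int64(156)), (np.int64(622), np.int64(47), np.int64(156)), (np.int64(621), np.int64(53), np.int64(156)), (np.int64(621), np.int64(60), np.int64(155)), (np.int64(827), np.int64(112), np.int64(2)), (np.int64(826), np.int64(124), np.int64(1))]
204 [(np.int64(846), np.int64(57), np.int64(1)), (np.int64(842), np.int64(68), np.int64(3)), (np.int64(843), np.int64(80), np.int64(1)), (np.int64(840), np.int64(92), np.int64(2)), (np.int64(839), np.int64(103), np.int64(2)), (np.int64(837), np.int64(115), np.int64(2)), (np.int64(835), np.int64(126), np.int64(2))]
tilt [[-0.759, -0.152, 0.633], [-0.116, 0.988, 0.099], [-0.641, 0.002, -0.768]]
```

View pics/w1c.png

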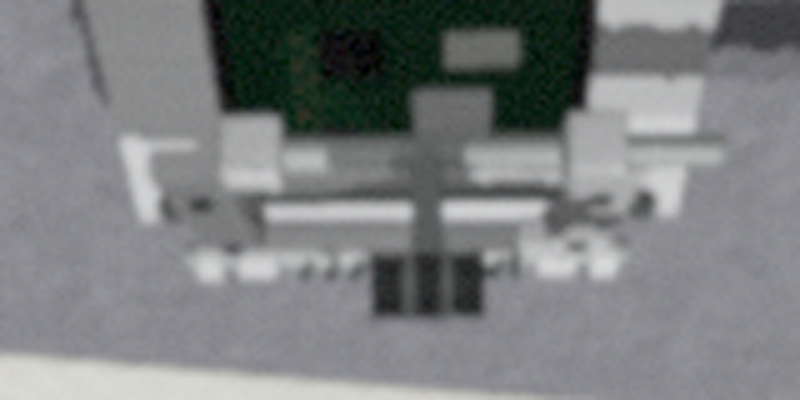

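```bash
cat >> h.py <<'E'
H=np.array([624.5,52.5,148.])
E
python3 - <<'E'
from h import *
for t in (35,40):
    z=want(t).as_matrix()[:,2];print(t,z,rel(t,H-64*z),(80*z/200).round(3))
E
```

```text
35 [ 0.56643194  0.09024849 -0.81915204] (array([-0.0023,  0.0132,  0.0009]), array([ 0.386 ,  0.0783, -0.4014])) [ 0.227  0.036 -0.328]
40 [ 0.63478101  0.10113841 -0.76604444] (array([-0.0002, -0.0005,  0.0009]), array([ 0.3641,  0.0748, -0.4184])) [ 0.254  0.04  -0.306]
```

Emit:
servo_tool(rotation=[[0,0,0],[0,0,0],[0,0,0],[0,0,0],[0,0,0]], slide=[[0.12,0.02,-0.12],[0.24,0.05,-0.26],[0.36,0.07,-0.42],[0.36,0.07,-0.42],[0.36,0.07,-0.42]], grip=[1,1,1,1,1])

```text
clock: 3.15
position: [593.1, 30.8, 231.6]
ee_rot: [-0.08, 0.946, 0.045, 0.312]
contact_force: [-0.1, -0.7, -0.3]
gripper_width: 85.9
grasp_force: 0.0
```

Run:
```python
from h import *
s=read_state();print(s["position"],s["joints"].round(3),s["contact_force"])
z=want(40).as_matrix()[:,2];print(rel(40,H-64*z),rel(40,H+16*z))
```

```text
[593.07124433  30.79510139 231.62208236] [ 0.335  0.089 -0.695  0.403 -0.162 -2.114] [-0.13521284 -0.74768777 -0.29568536]
(array([-0.0041, -0.01  , -0.0038]), array([-0.046 ,  0.0762, -0.173 ])) (array([-0.0041, -0.01  , -0.0038]), array([ 0.2079,  0.1166, -0.4794]))
```

```bash
cat > kin.py <<'E'
import numpy as np
from scipy.optimize import least_squares
from scipy.spatial.transform import Rotation as R
E_=lambda a,t:R.from_euler(a,t)
D=[([-1.07742569,.385487715,.006749,-.000445,-1.194014,-.258583],[145.28,-607.333,230.319],[-.117042652,.993126386,.000985752,-.00016685545]),
([.336049969,.0625781537,-.241821128,-.000437996,-1.26793792,-1.66773582],[465.453,-6.554,300.206],None),
([.34220842,-.1419493,-.91801715,.840121,-.16118311,-2.55171539],[509.8,30.6,279.3],[-.072,.938,.026,.339]),
([.335,.089,-.695,.403,-.162,-2.114],[593.07,30.795,231.62],[-.08,.946,.045,.312])]
def fk(q,p,s4=1,s6=1):
    R1=E_('z',q[0]);R2=R1*E_('y',q[1]);R3=R2*E_('y',-q[2]);R5=R3*E_('x',s4*q[3])*E_('y',-q[4]);R6=R5*E_('x',s6*q[5])
    # constant: tool z = x of flange
    T=R6*E_('x',p[6])*R.from_matrix([[0,0,1],[0,1,0],[-1,0,0]])
    return np.array([0,0,p[0]])+R2.apply([0,p[4],p[1]])+R3.apply([p[2],0,p[3]])+R5.apply([p[5],0,p[7]]),T
def fit(s4,s6):
    def f(p):
        r=[]
        for q,x,o in D:
            X,T=fk(q,p,s4,s6);r+=list(X-x)
            if o is not None: r+=list((T*R.from_quat(o).inv()).as_rotvec()*200)
        return r
    return min((least_squares(f,[250,450,450,50,-150,250,c,0]) for c in(0,1.5,-1.5,3)),key=lambda s:s.cost)
E
python3 - <<'E'
from kin import *
for s4 in(1,-1):
  for s6 in(1,-1):
    r=fit(s4,s6);print(s4,s6,r.cost,r.x.round(2),r.fun.round(1))
E
```

```text
1 1 115546.41457820308 [ 394.34  518.61  411.08  -57.17 -165.78  435.9     0.89   38.94] [ -10.2    5.7    3.5   -0.4    0.8 -388.4   10.1   -3.1   -2.   -12.9
   -4.7  -21.1  -84.4  -30.3  179.3   10.    16.8   19.6  -91.7  -31.7
  170.3]
1 -1 30110.469688305013 [ 394.34  518.61  411.08  -57.17 -165.78  435.9     3.89   38.94] [-1.020e+01  5.700e+00  3.500e+00  1.000e-01 -1.000e-01  1.641e+02
  1.010e+01 -3.100e+00 -2.000e+00 -1.290e+01 -4.700e+00 -2.110e+01
  1.345e+02  4.750e+01 -1.031e+02  1.000e+01  1.680e+01  1.960e+01
  1.660e+01  6.000e+00  1.900e+01]
-1 1 69457.25961493365 [ 272.19  494.83  361.31   17.39 -158.2   377.64    3.81   65.98] [-3.400e+00  9.800e+00  5.200e+00  2.000e-01 -5.000e-01  2.847e+02
  8.000e+00  4.500e+00 -3.600e+00 -9.700e+00 -1.680e+01 -2.430e+01
  3.500e+01  5.100e+00 -4.210e+01  1.210e+01  1.410e+01  2.270e+01
  1.338e+02  3.130e+01 -1.841e+02]
-1 -1 1029.532346194356 [ 272.19  494.83  361.31   17.39 -158.2   377.64   -1.57   65.98] [ -3.4   9.8   5.2   0.   -0.    0.1   8.    4.5  -3.6  -9.7 -16.8 -24.3
   0.3  -0.3  -0.   12.1  14.1  22.7   0.    0.2   0.2]
```

```bash
sed -i "s/np.array(\[0,0,p\[0\]\])/R1.apply([p[8],0,p[0]])/; s/R5.apply(\[p\[5\],0,p\[7\]\])/R5.apply([p[5],p[9],p[7]])/; s/50,-150,250,c,0\]/50,-150,250,c,0,0,0]/; s/in(0,1.5,-1.5,3)/in(-1.57,)/" kin.py
python3 - <<'E'
from kin import *
r=fit(-1,-1);print(r.cost,r.x.round(1),r.fun.round(1));print(np.linalg.svd(r.jac)[1].round(3))
E
```

```text
0.26881142648075057 [ 162.4  564.5  421.2    1.3   -5.4  300.5   -1.6    2.7   -2.5 -154.5] [-0.1 -0.   0.   0.  -0.   0.1  0.  -0.1 -0.   0.1 -0.2  0.1  0.3 -0.3
 -0.  -0.1  0.4 -0.1  0.   0.2  0.2]
[3.4641e+02 3.9090e+00 3.3550e+00 2.7830e+00 9.0200e-01 8.6800e-01
 2.9000e-01 1.8900e-01 1.5200e-01 2.2000e-02]
```

Run:
```python
from h import *; import kin
p=kin.fit(-1,-1).x
lo=np.array([-3.14,-1.21,-1.07,-3.16,-2.99,-3.1]);hi=np.array([3.14,2.06,1.41,2.05,-.16,3.1])
rng=np.random.default_rng(0)
def ik(x,Rw):
    f=lambda q:(lambda X,T:np.r_[(X-x)/100,(T*Rw.inv()).as_rotvec()])(*kin.fk(q,p,-1,-1))
    out=[]
    S=[np.array([.34,.1,-.7,.4,-.3,-2.1])]+[rng.uniform(lo,hi) for _ in range(12)]
    for s in S:
        r=kin.least_squares(f,np.clip(s,lo+.01,hi-.01),bounds=(lo,hi))
        if r.cost<1e-6 and not any(np.allclose(r.x,o,atol=.02) for o in out): out.append(r.x)
    return out
hinge=H+123*XH-104*ZH-5*YH
shut=hinge-157*XH+36*ZH-10*YH
for hy in (0,180):
  for t in (25,28,31,34):
    W=want(t)*R.from_euler('z',hy,degrees=True);z=want(t).as_matrix()[:,2]
    for n,x in [("pre",H-64*z),("grasp",H+16*z),("drawn",H+16*z-15*YH),("shut",shut+16*z),("home",shut+16*z+20*YH)]:
        print(hy,t,n,[list(o.round(2)) for o in ik(x,W)])
```

```text
0 25 pre [[np.float64(0.39), np.float64(0.18), np.float64(-0.51), np.float64(0.22), np.float64(-0.47), np.float64(-1.99)]]
0 25 grasp [[np.float64(0.37), np.float64(0.32), np.float64(-0.57), np.float64(0.33), np.float64(-0.27), np.float64(-2.09)]]
0 25 drawn [[np.float64(0.34), np.float64(0.32), np.float64(-0.55), np.float64(0.28), np.float64(-0.28), np.float64(-2.01)]]
0 25 shut []
0 25 home []
0 28 pre [[np.float64(0.39), np.float64(0.16), np.float64(-0.59), np.float64(0.32), np.float64(-0.36), np.float64(-2.08)]]
0 28 grasp []
0 28 drawn []
0 28 shut []
0 28 home []
0 31 pre [[np.float64(0.37), np.float64(0.14), np.float64(-0.7), np.float64(0.51), np.float64(-0.23), np.float64(-2.25)]]
0 31 grasp []
0 31 drawn []
0 31 shut []
0 31 home []
0 34 pre []
0 34 grasp []
0 34 drawn []
0 34 shut []
0 34 home []
180 25 pre [[np.float64(0.39), np.float64(0.18), np.float64(-0.51), np.float64(0.22), np.float64(-0.47), np.float64(1.16)]]
180 25 grasp [[np.float64(0.37), np.float64(0.32), np.float64(-0.57), np.float64(0.33), np.float64(-0.27), np.float64(1.06)]]
180 25 drawn [[np.float64(0.34), np.float64(0.32), np.float64(-0.55), np.float64(0.28), np.float64(-0.28), np.float64(1.13)]]
180 25 shut []
180 25 home []
180 28 pre [[np.float64(0.39), np.float64(0.16), np.float64(-0.59), np.float64(0.32), np.float64(-0.36), np.float64(1.06)]]
180 28 grasp []
180 28 drawn []
180 28 shut []
180 28 home []
180 31 pre [[np.float64(0.37), np.float64(0.14), np.float64(-0.7), np.float64(0.51), np.float64(-0.23), np.float64(0.89)]]
180 31 grasp []
180 31 drawn []
180 31 shut []
180 31 home []
180 34 pre []
180 34 grasp []
180 34 drawn []
180 34 shut []
180 34 home []
```

```bash
cat > ik.py <<'E'
from h import *; import kin
p=kin.fit(-1,-1).x
lo=np.array([-3.14,-1.21,-1.07,-3.16,-2.99,-3.1]);hi=np.array([3.14,2.06,1.41,2.05,-.16,3.1])
def ik(x,Rw,seeds):
    f=lambda q:(lambda X,T:np.r_[(X-x)/100,(T*Rw.inv()).as_rotvec()])(*kin.fk(q,p,-1,-1))
    out=[]
    for s in seeds:
        r=kin.least_squares(f,np.clip(s,lo+.01,hi-.01),bounds=(lo,hi))
        if r.cost<1e-6 and not any(np.allclose(r.x,o,atol=.02) for o in out): out.append(r.x)
    return out
hinge=H+123*XH-104*ZH-5*YH
shut=hinge-157*XH+36*ZH-10*YH
E
python3 - <<'E'
from ik import *
S=[np.array([-.17,.35,-.75,j4,-.4,j6]) for j4 in(-3,-2.3,-1.5,-.7) for j6 in(-2.5,-1,.5,2)]
for t in (30,34,37,40,44):
    z=want(t).as_matrix()[:,2]
    for n,x in [("pre",H-64*z),("grasp",H+16*z),("shut",shut+16*z),("home",shut+16*z+20*YH)]:
        for hy in (0,180): print(hy,t,n,[[float(v) for v in o.round(2)] for o in ik(x,want(t)*R.from_euler('z',hy,degrees=True),S)])
E
```

```text
0 30 pre [[0.39, 0.15, -0.66, 0.42, -0.28, -2.18]]
180 30 pre [[0.39, 0.15, -0.66, 0.42, -0.28, 0.96]]
0 30 grasp []
180 30 grasp []
0 30 shut []
180 30 shut []
0 30 home []
180 30 home []
0 34 pre []
180 34 pre []
0 34 grasp []
180 34 grasp []
0 34 shut []
180 34 shut []
0 34 home []
180 34 home []
0 37 pre []
180 37 pre []
0 37 grasp []
180 37 grasp []
0 37 shut []
180 37 shut []
0 37 home []
180 37 home []
0 40 pre []
180 40 pre []
0 40 grasp []
180 40 grasp []
0 40 shut []
180 40 shut []
0 40 home []
180 40 home []
0 44 pre []
180 44 pre []
0 44 grasp []
180 44 grasp []
0 44 shut []
180 44 shut []
0 44 home []
180 44 home []
```

Run:
```python
from ik import *
rng=np.random.default_rng(1)
for t in(34,40):
  z=want(t).as_matrix()[:,2]
  for n,x in [("grasp",H+16*z),("shut",shut+16*z)]:
    for hy in(0,180):
      W=want(t)*R.from_euler('z',hy,degrees=True)
      f=lambda q:(lambda X,T:np.r_[(X-x)/100,(T*W.inv()).as_rotvec()])(*kin.fk(q,p,-1,-1))
      L=[kin.least_squares(f,np.clip(s,lo+.01,hi-.01),bounds=(lo,hi)) for s in [np.array([-.16,.4,-.75,j4,j5,j6]) for j4 in(-2.9,-2.4,-1.8,1.5) for j5 in(-.2,-.5) for j6 in(.7,-2.4)]+list(rng.uniform(lo,hi,(20,6)))]
      for r in sorted(L,key=lambda r:r.cost)[:3]: print(t,n,hy,round(r.cost,5),r.x.round(2).tolist(),r.fun.round(2).tolist())
```

```text
34 grasp 0 0.00445 [0.35, 0.31, -0.57, 0.19, -0.16, -1.92] [0.0, -0.01, 0.01, 0.04, 0.07, 0.04]
34 grasp 0 0.00445 [0.35, 0.31, -0.57, 0.19, -0.16, -1.92] [0.0, -0.01, 0.01, 0.04, 0.07, 0.04]
34 grasp 0 0.00445 [0.35, 0.31, -0.57, 0.19, -0.16, -1.92] [0.0, -0.01, 0.01, 0.04, 0.07, 0.04]
34 grasp 180 0.00445 [0.35, 0.31, -0.57, 0.19, -0.16, 1.22] [0.0, -0.01, 0.01, 0.04, 0.07, 0.04]
34 grasp 180 0.00445 [0.35, 0.31, -0.57, 0.19, -0.16, 1.22] [0.0, -0.01, 0.01, 0.04, 0.07, 0.04]
34 grasp 180 0.00445 [0.35, 0.31, -0.57, 0.19, -0.16, 1.22] [0.0, -0.01, 0.01, 0.04, 0.07, 0.04]
34 shut 0 0.00871 [0.25, 0.38, -0.47, -0.54, -0.16, -1.11] [0.0, -0.01, 0.0, 0.1, 0.04, 0.07]
34 shut 0 0.00871 [0.25, 0.38, -0.47, -0.54, -0.16, -1.11] [0.0, -0.01, 0.0, 0.1, 0.04, 0.07]
34 shut 0 0.00871 [0.25, 0.38, -0.47, -0.54, -0.16, -1.11] [0.0, -0.01, 0.0, 0.1, 0.04, 0.07]
34 shut 180 0.00871 [0.25, 0.38, -0.47, -0.54, -0.16, 2.03] [0.0, -0.01, 0.0, 0.1, 0.04, 0.07]
34 shut 180 0.00871 [0.25, 0.38, -0.47, -0.54, -0.16, 2.03] [0.0, -0.01, 0.0, 0.1, 0.04, 0.07]
34 shut 180 0.00871 [0.25, 0.38, -0.47, -0.54, -0
[... 527 characters left out ...]

40 grasp 180 0.01101 [0.29, 0.31, -0.45, -0.39, -0.16, 1.85] [0.01, -0.01, 0.0, 0.1, 0.06, 0.09]
40 shut 0 0.00507 [-0.0, 0.38, -0.41, -1.53, -0.16, 0.07] [-0.01, -0.01, -0.01, 0.05, -0.08, 0.03]
40 shut 0 0.00507 [-0.0, 0.38, -0.41, -1.53, -0.16, 0.07] [-0.01, -0.01, -0.01, 0.05, -0.08, 0.03]
40 shut 0 0.00507 [-0.0, 0.38, -0.41, -1.53, -0.16, 0.07] [-0.01, -0.01, -0.01, 0.05, -0.08, 0.03]
40 shut 180 0.00507 [-0.0, 0.38, -0.41, -1.53, -0.16, -3.07] [-0.01, -0.01, -0.01, 0.05, -0.08, 0.03]
40 shut 180 0.00507 [-0.0, 0.38, -0.41, -1.53, -0.16, -3.07] [-0.01, -0.01, -0.01, 0.05, -0.08, 0.03]
40 shut 180 0.00507 [-0.0, 0.38, -0.41, -1.53, -0.16, -3.07] [-0.01, -0.01, -0.01, 0.05, -0.08, 0.03]
```

Run:
```python
from ik import *
S=[np.array([-.1,.35,-.6,j4,-.3,j6]) for j4 in(-2.8,-2.2,-1.6) for j6 in(.7,-2.4)]
for t in (42,44,46,48,50,53,56,60):
    z=want(t).as_matrix()[:,2]
    for n,x in [("pre",H-64*z),("grasp",H+16*z),("shut",shut+16*z),("home",shut+16*z+20*YH)]:
        print(t,n,[[float(v) for v in o.round(2)] for o in ik(x,want(t),S)])
```

```text
42 pre []
42 grasp []
42 shut []
42 home []
44 pre []
44 grasp []
44 shut []
44 home []
46 pre []
46 grasp []
46 shut []
46 home []
48 pre []
48 grasp []
48 shut [[-0.16, 0.4, -0.48, -2.02, -0.26, 0.68]]
48 home [[-0.15, 0.4, -0.51, -2.14, -0.27, 0.79]]
50 pre []
50 grasp []
50 shut [[-0.22, 0.41, -0.53, -2.18, -0.36, 0.9]]
50 home [[-0.21, 0.42, -0.56, -2.29, -0.37, 0.99]]
53 pre []
53 grasp []
53 shut [[-0.28, 0.44, -0.6, -2.33, -0.48, 1.09]]
53 home [[-0.25, 0.44, -0.63, -2.41, -0.5, 1.16]]
56 pre [[-0.03, 0.13, -0.49, -1.72, -0.16, 0.26]]
56 grasp [[-0.15, 0.32, -0.46, -2.13, -0.3, 0.76]]
56 shut [[-0.32, 0.47, -0.65, -2.41, -0.6, 1.21]]
56 home [[-0.29, 0.47, -0.68, -2.48, -0.62, 1.27]]
60 pre [[-0.23, 0.17, -0.6, -2.12, -0.39, 0.79]]
60 grasp [[-0.23, 0.36, -0.55, -2.35, -0.48, 1.04]]
60 shut [[-0.35, 0.52, -0.71, -2.48, -0.76, 1.33]]
60 home [[-0.32, 0.52, -0.74, -2.54, -0.78, 1.37]]
```

Emit:
servo_tool(rotation=[[-0.002,0.014,0],[-0.0043,0.0273,0],[-0.0065,0.041,0],[-0.0065,0.041,0],[-0.0065,0.041,0]], slide=[[-0.2,0,0.2],[-0.4,0,0.4],[-0.5,0,0.5],[-0.5,0,0.5],[-0.5,0,0.5]], grip=[1,1,1,1,1])

```text
clock: 3.78
position: [491.6, 30.3, 330.7]
ee_rot: [-0.08, 0.979, 0.036, 0.186]
contact_force: [0.2, 0.0, -0.5]
gripper_width: 85.6
grasp_force: 0.0
```

Run:
```python
from ik import *
s=read_state();print(s["position"],s["joints"].round(4).tolist())
X,T=kin.fk(s["joints"],p,-1,-1);print(X,(T*R.from_quat(s["ee_rot"]).inv()).as_rotvec())
print(np.degrees((want(0).inv()*R.from_quat(s["ee_rot"])).as_rotvec()))
```

```text
[491.59803044  30.33432911 330.66502988] [0.4278, -0.0982, -0.404, 0.0735, -0.889, -1.8711]
[492.40137833  30.52249635 331.48076226] [-1.57261327e-04 -4.42138514e-05  4.07312092e-04]
[ -2.47745543 -21.71311561  -0.27910248]
```

Run:
```python
from ik import *
q0=read_state()["joints"]
z=want(60).as_matrix()[:,2]
S=[np.array([-.2,.15,-.6,-2.1,-.4,.8])]
for d in(64,100,130):print(d,[o.round(3).tolist() for o in ik(H+(16-d)*z,want(60),S)])
for d in (40,70,100):
    print('up',d,[o.round(3).tolist() for o in ik(H-64*z+np.array([-d,0,d]),want(60),S)])
qe=np.array([-.23,.1,-.6,-2.12,-.5,.79])
qs=[q0+(qe-q0)*k/14 for k in range(15)]
X0,T0=kin.fk(q0,p,-1,-1);Tp=T0
for q in qs:
    X,T=kin.fk(q,p,-1,-1);zz=T.as_matrix()[:,2]
    print(X.round(0),"wrist",(X-200*zz).round(0),np.degrees((T*Tp.inv()).magnitude()).round(1));Tp=T
```

```text
64 [[-0.234, 0.209, -0.594, -2.177, -0.414, 0.851]]
100 [[-0.213, 0.118, -0.607, -2.043, -0.36, 0.691]]
130 [[-0.173, 0.037, -0.612, -1.903, -0.303, 0.517]]
up 40 [[-0.076, 0.006, -0.572, -1.776, -0.207, 0.328]]
up 70 []
up 100 []
[492.  31. 331.] wrist [421.  10. 517.] 0.0
[477.  39. 298.] wrist [413.   0. 484.] 6.4
[463.  51. 270.] wrist [404.  -6. 453.] 6.0
[452.  66. 249.] wrist [394. -10. 424.] 5.7
[445.  81. 232.] wrist [383. -10. 399.] 5.5
[442.  96. 221.] wrist [374.  -8. 377.] 5.4
[444. 110. 214.] wrist [365.  -3. 358.] 5.4
[450. 122. 210.] wrist [359.   3. 343.] 5.4
[461. 130. 211.] wrist [355.  10. 331.] 5.6
[475. 133. 213.] wrist [355.  17. 322.] 5.7
[493. 132. 218.] wrist [357.  23. 316.] 5.9
[512. 125. 223.] wrist [362.  28. 312.] 6.1
[533. 111. 229.] wrist [370.  30. 311.] 6.3
[553.  92. 234.] wrist [380.  30. 311.] 6.4
[573.  67. 239.] wrist [392.  26. 314.] 6.5
```

```bash
cat > path.py <<'E'
from ik import *
import sys
def rows(qe,n,first,q0=None):
    s=read_state();q0=s["joints"] if q0 is None else q0
    X0,T0=kin.fk(q0,p,-1,-1)
    for k in range(1,n+1):
        X,T=kin.fk(q0+(qe-q0)*k/n,p,-1,-1)
        if k<=first: print(((X-X0)/200).round(3).tolist(),((T*T0.inv()).as_rotvec()/2/np.pi).round(4).tolist())
QE=np.array([-.213,.118,-.607,-2.043,-.36,.691])
E
python3 -c "
from path import *
rows(QE,14,8)"
```

```text
[-0.062, 0.046, -0.162] [0.0115, 0.0035, 0.0122]
[-0.114, 0.102, -0.297] [0.0234, 0.0032, 0.0226]
[-0.154, 0.164, -0.407] [0.0348, -0.0008, 0.0311]
[-0.177, 0.226, -0.494] [0.045, -0.008, 0.0375]
[-0.182, 0.284, -0.559] [0.0534, -0.0178, 0.0415]
[-0.17, 0.333, -0.606] [0.0594, -0.0297, 0.0433]
[-0.139, 0.368, -0.638] [0.0627, -0.0427, 0.0428]
[-0.094, 0.386, -0.658] [0.0629, -0.0562, 0.0402]
```

Emit:
servo_tool(rotation=[[0.0115,0.0035,0.0122],[0.0234,0.0032,0.0226],[0.0348,-0.0008,0.0311],[0.045,-0.008,0.0375],[0.0534,-0.0178,0.0415],[0.0594,-0.0297,0.0433],[0.0627,-0.0427,0.0428],[0.0629,-0.0562,0.0402]], slide=[[-0.062,0.046,-0.162],[-0.114,0.102,-0.297],[-0.154,0.164,-0.407],[-0.177,0.226,-0.494],[-0.182,0.284,-0.559],[-0.17,0.333,-0.606],[-0.139,0.368,-0.638],[-0.094,0.386,-0.658]], grip=[1,1,1,1,1,1,1,1])

```text
clock: 4.78
position: [472.6, 107.3, 197.1]
ee_rot: [-0.167, 0.888, 0.234, 0.359]
contact_force: [0.2, -0.2, 0.1]
gripper_width: 85.8
grasp_force: 0.0
```

```bash
python3 -c "
from path import *
print(read_state()['joints'].round(3),read_state()['position'])
rows(QE,7,7)"
```

```text
[ 0.057  0.025 -0.513 -1.122 -0.592 -0.421] [472.57720208 107.34462773 197.10918779]
[0.046, 0.003, -0.013] [0.0003, -0.0105, -0.0058]
[0.1, -0.009, -0.022] [-0.0014, -0.0202, -0.013]
[0.157, -0.039, -0.028] [-0.005, -0.0288, -0.0214]
[0.217, -0.085, -0.034] [-0.0104, -0.0359, -0.0306]
[0.275, -0.147, -0.041] [-0.0174, -0.0412, -0.0403]
[0.331, -0.224, -0.051] [-0.0256, -0.0445, -0.0503]
[0.38, -0.314, -0.063] [-0.0347, -0.0456, -0.0601]
```

Emit:
servo_tool(rotation=[[0.0003,-0.0105,-0.0058],[-0.0014,-0.0202,-0.013],[-0.005,-0.0288,-0.0214],[-0.0104,-0.0359,-0.0306],[-0.0174,-0.0412,-0.0403],[-0.0256,-0.0445,-0.0503],[-0.0347,-0.0456,-0.0601],[-0.0347,-0.0456,-0.0601]], slide=[[0.046,0.003,-0.013],[0.1,-0.009,-0.022],[0.157,-0.039,-0.028],[0.217,-0.085,-0.034],[0.275,-0.147,-0.041],[0.331,-0.224,-0.051],[0.38,-0.314,-0.063],[0.38,-0.314,-0.063]], grip=[1,1,1,1,1,1,1,1])

```text
clock: 5.78
position: [548.3, 44.4, 184.6]
ee_rot: [-0.068, 0.864, 0.04, 0.497]
contact_force: [-0.7, -0.3, 1.8]
gripper_width: 85.6
grasp_force: 0.0
```

Run:
```python
from ik import *
s=read_state();print(s["position"],s["joints"].round(3))
z=want(60).as_matrix()[:,2]
print(rel(60,H-84*z),rel(60,H+16*z))
d,K,M=cam("wrist");P=cloud(d,K,M);im=d["image"];np.savez("w2.npz",im=im,P=P,K=K,M=M)
q=M[:3,:3].T@(H-M[:3,3]);uv=(K@q/q[2])[:2];print(uv)
u,v=uv.astype(int);c=im[max(v-50,0):v+50,u-70:u+70];save("pics/w2c.png",c,5)
m=(np.abs(P-H).max(-1)<16)&(im.max(-1)<75);Q=P[m];print(len(Q),np.nanpercentile(Q,[1,50,99],axis=0).round(1),((Q-H)@YH).min(),((Q-H)@YH).max())
```

```text
[548.3410228   44.43761517 184.58157433] [-0.222  0.116 -0.606 -2.013 -0.364  0.666]
(array([-0.0002, -0.0007, -0.    ]), array([ 0.0216, -0.0169,  0.0271])) (array([-0.0002, -0.0007, -0.    ]), array([ 0.4492,  0.0512, -0.2229]))
[275.37745722 225.29286605]
367 [[614.2  41.3 142.1]
 [617.5  52.  149.5]
 [621.8  62.7 155.1]] -10.222866812660353 11.406700014565235
```

View pics/w2c.png

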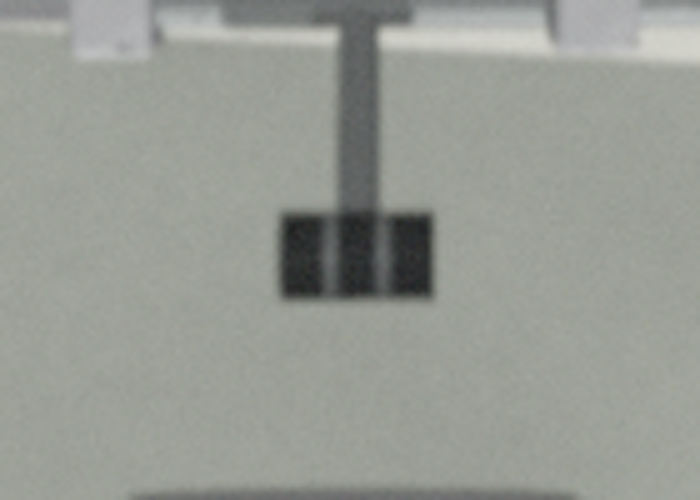

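Emit:
servo_tool(rotation=[[0,0,0],[0,0,0],[0,0,0],[0,0,0],[0,0,0]], slide=[[0.11,0.0,-0.035],[0.23,0.025,-0.1],[0.34,0.04,-0.165],[0.448,0.055,-0.225],[0.448,0.055,-0.225]], grip=[1,1,1,1,1])

```text
clock: 6.45
position: [639.1, 56.8, 139.8]
ee_rot: [-0.069, 0.864, 0.041, 0.497]
contact_force: [-0.7, -0.8, -0.3]
gripper_width: 85.4
grasp_force: 0.0
```

Run:
```python
from ik import *
s=read_state();print(s["position"],s["joints"].round(3),s["contact_force"])
z=want(60).as_matrix()[:,2];print(rel(60,np.array([624.3,53.2,147.5])+16*z))
d,K,M=cam("wrist");save("pics/w3.png",d["image"][120:400,60:500],1.6)
```

```text
[639.08048258  56.79388156 139.80869043] [-0.237  0.351 -0.527 -2.288 -0.462  0.979] [-0.65697282 -0.84195292 -0.32238755]
(array([-0.0002, -0.0005, -0.0006]), array([-0.0055, -0.0071, -0.0015]))
```

View pics/w3.png

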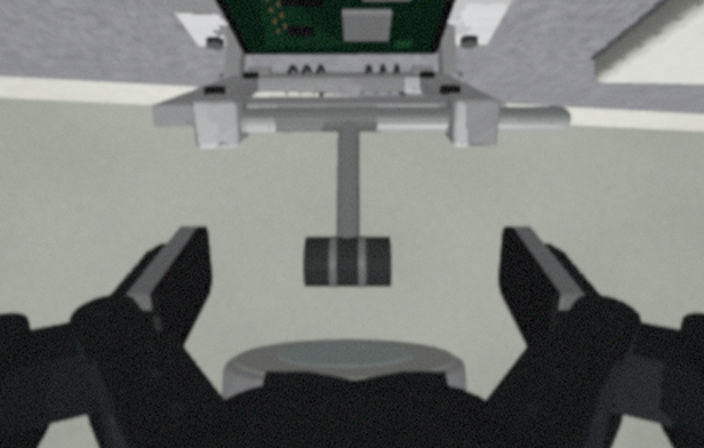

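Emit:
servo_tool(rotation=[[0,0,0],[0,0,0],[0,0,0],[0,0,0],[0,0,0],[0,0,0],[0,0,0],[0,0,0]], slide=[[-0.005,-0.008,0],[-0.005,-0.008,0],[-0.005,-0.008,0],[-0.005,-0.008,0],[-0.005,-0.008,0],[-0.005,-0.008,0],[-0.005,-0.008,0],[-0.005,-0.008,0]], grip=[1,0,-1,-1,-1,-1,-1,-1])

```text
clock: 7.5
position: [638.2, 54.6, 142.2]
ee_rot: [-0.069, 0.863, 0.04, 0.499]
contact_force: [-6.8, -1.8, 4.8]
gripper_width: 22.2
grasp_force: 58.7
```

Run:
```python
from h import *
s=read_state();print({k:s[k] for k in("clock","position","contact_force","gripper_width","grasp_force","wrist_torque")})
```

```text
{'clock': 7.5, 'position': array([638.1877772 ,  54.58538858, 142.21142651]), 'contact_force': array([-6.79679688, -1.81872327,  4.80787065]), 'gripper_width': 22.179657581456866, 'grasp_force': 58.65785837173462, 'wrist_torque': array([-0.3512712 ,  1.28511034, -0.15709353])}
```

Emit:
servo_tool(rotation=[[0,0,0],[0,0,0],[0,0,0],[0,0,0]], slide=[[-0.005,-0.01,0.003],[-0.003,-0.022,0.003],[-0.001,-0.035,0.003],[0.001,-0.045,0.003]], grip=[-1,-1,-1,-1])

```text
clock: 8.0
position: [639.5, 45.6, 142.3]
ee_rot: [-0.069, 0.863, 0.04, 0.499]
contact_force: [6.2, 2.1, -3.5]
gripper_width: 22.3
grasp_force: 60.3
```

Emit:
servo_tool(rotation=[[0,0,0],[0,0,0],[0,0,0]], slide=[[0,-0.01,0],[0.001,-0.018,0],[0.001,-0.018,0]], grip=[-1,-1,-1])

```text
clock: 8.38
position: [640.1, 41.8, 142.3]
ee_rot: [-0.069, 0.863, 0.04, 0.499]
contact_force: [8.4, 1.5, -4.7]
gripper_width: 22.5
grasp_force: 60.0
```

Emit:
servo_tool(rotation=[[0,0,0],[0,0,0],[0,0,0]], slide=[[0.003,-0.01,-0.001],[0.005,-0.018,-0.002],[0.005,-0.018,-0.002]], grip=[-1,-1,-1])

```text
clock: 8.75
position: [640.7, 38.3, 142.2]
ee_rot: [-0.069, 0.863, 0.04, 0.499]
contact_force: [6.1, 1.2, -2.2]
gripper_width: 22.3
grasp_force: 60.2
```

Run:
```python
from h import *
r=161.07;P=lambda a:-r*np.cos(a)*XH+r*np.sin(a)*ZH
a0=.7054;a1=.2254
for k in range(1,13):
    a=a0+(a1-a0)*k/12;print(k,((P(a)-P(a0))/200).round(4).tolist(), (P(a)-P(a0)).round(1))
```

```text
1 [-0.0201, -0.0032, -0.0249] [-4.  -0.6 -5. ]
2 [-0.0393, -0.0063, -0.0507] [ -7.9  -1.3 -10.1]
3 [-0.0574, -0.0091, -0.0772] [-11.5  -1.8 -15.4]
4 [-0.0744, -0.0119, -0.1044] [-14.9  -2.4 -20.9]
5 [-0.0904, -0.0144, -0.1322] [-18.1  -2.9 -26.4]
6 [-0.1052, -0.0168, -0.1607] [-21.   -3.4 -32.1]
7 [-0.1189, -0.0189, -0.1898] [-23.8  -3.8 -38. ]
8 [-0.1315, -0.0209, -0.2194] [-26.3  -4.2 -43.9]
9 [-0.1428, -0.0228, -0.2495] [-28.6  -4.6 -49.9]
10 [-0.153, -0.0244, -0.28] [-30.6  -4.9 -56. ]
11 [-0.162, -0.0258, -0.3109] [-32.4  -5.2 -62.2]
12 [-0.1697, -0.027, -0.3421] [-33.9  -5.4 -68.4]
```

Emit:
servo_tool(rotation=[[0,0,0],[0,0,0],[0,0,0],[0,0,0],[0,0,0],[0,0,0],[0,0,0]], slide=[[-0.02,-0.003,-0.025],[-0.039,-0.006,-0.051],[-0.057,-0.009,-0.077],[-0.074,-0.012,-0.104],[-0.09,-0.014,-0.132],[-0.105,-0.017,-0.161],[-0.105,-0.017,-0.161]], grip=[-1,-1,-1,-1,-1,-1,-1])

```text
clock: 9.62
position: [621.7, 35.0, 113.8]
ee_rot: [-0.069, 0.86, 0.04, 0.503]
contact_force: [-0.0, 0.5, 9.5]
gripper_width: 22.5
grasp_force: 61.3
```

Run:
```python
from h import *
s=read_state();print({k:s[k] for k in("joints","position","contact_force","wrist_torque")})
```

```text
{'joints': array([-0.32803912,  0.40910441, -0.61055251, -2.34361367, -0.60862134,
        1.12671202]), 'position': array([621.6814807 ,  34.99163527, 113.77671605]), 'contact_force': array([-7.67924203e-03,  5.02214961e-01,  9.48094663e+00]), 'wrist_torque': array([ 0.04648292, -0.9074274 ,  0.23814488])}
```

Emit:
servo_tool(rotation=[[0,0,0],[0,0,0],[0,0,0],[0,0,0],[0,0,0],[0,0,0],[0,0,0]], slide=[[-0.014,-0.002,-0.029],[-0.026,-0.004,-0.059],[-0.038,-0.006,-0.089],[-0.048,-0.008,-0.119],[-0.057,-0.009,-0.15],[-0.065,-0.01,-0.181],[-0.065,-0.01,-0.185]], grip=[-1,-1,-1,-1,-1,-1,-1])

```text
clock: 10.5
position: [607.2, 32.9, 76.0]
ee_rot: [-0.07, 0.861, 0.04, 0.503]
contact_force: [-6.3, -1.5, 12.6]
gripper_width: 22.4
grasp_force: 63.8
```

Run:
```python
from h import *
s=read_state();print({k:s[k] for k in("joints","position","contact_force","wrist_torque")})
```

```text
{'joints': array([-0.37760706,  0.51091718, -0.69548981, -2.43583809, -0.75855858,
        1.30325267]), 'position': array([607.23964164,  32.8785702 ,  75.97180319]), 'contact_force': array([-6.26433899, -1.49750685, 12.63320866]), 'wrist_torque': array([-0.21786586, -0.94177207, -0.22153418])}
```

Emit:
servo_tool(rotation=[[0,0,0],[0,0,0],[0,0,0]], slide=[[-0.002,0,-0.008],[-0.003,0,-0.016],[-0.003,0,-0.016]], grip=[-1,-1,-1])

```text
clock: 10.88
position: [606.5, 33.0, 73.0]
ee_rot: [-0.07, 0.861, 0.04, 0.503]
contact_force: [-4.8, -1.0, 10.8]
gripper_width: 22.0
grasp_force: 64.0
```

Emit:
servo_tool(rotation=[[0,0,0],[0,0,0],[0,0,0]], slide=[[-0.002,0,-0.008],[-0.002,0,-0.016],[-0.002,0,-0.016]], grip=[-1,-1,-1])

```text
clock: 11.25
position: [605.7, 33.2, 69.7]
ee_rot: [-0.069, 0.861, 0.04, 0.502]
contact_force: [-6.1, -2.2, 12.6]
gripper_width: 22.3
grasp_force: 64.3
```

Run:
```python
from h import *
d,K,M=cam("wrist");save("pics/w4.png",d["image"][60:400,60:500],1.6)
P=cloud(d,K,M);np.savez("w4.npz",im=d["image"],P=P,K=K,M=M)
```

```text
(no output)
```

View pics/w4.png

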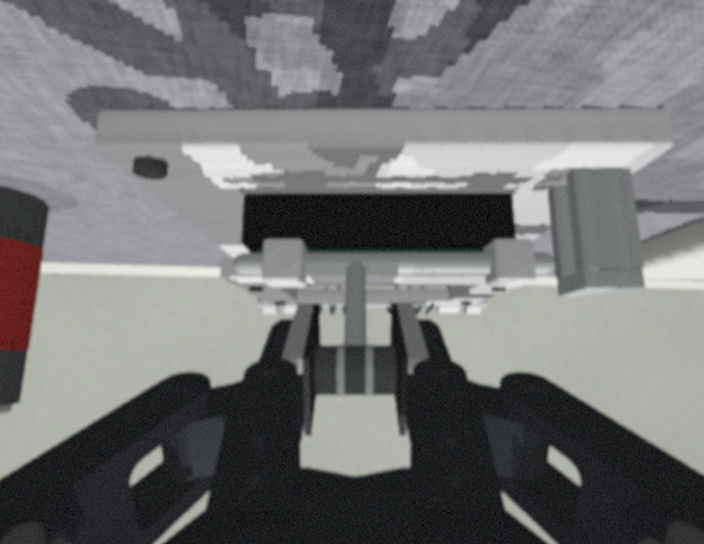

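Run:
```python
from h import *
a=np.load("w4.npz");P=a["P"]
g=lambda x,y:P[int(y/1.6+60),int(x/1.6+60)].round(1).tolist()
for n,q in dict(handle_t=(355,352),handle_m=(355,370),handle_b=(355,388),lugL=(284,270),lugR=(513,268),lugRt=(513,245),bolt=(430,262),nose=(543,262),keepface=(600,230),keepedge=(610,283),basefront=(400,130),stem=(355,300)).items(): print(n,g(*q))
K,M=a["K"],a["M"]
for z in (70,75,80,85):
    for hx in (590,): 
        q=M[:3,:3].T@(np.array([588.,28.5,z])-M[:3,3]);print(z,((K@q/q[2])[:2]-60)*1.6)
```

```text
handle_t [587.5, 30.7, 76.9]
handle_m [584.6, 30.2, 81.6]
handle_b [587.7, 30.7, 86.4]
lugL [614.3, 10.7, 49.0]
lugR [601.9, 87.8, 48.4]
lugRt [601.7, 88.3, 40.6]
bolt [610.5, 61.1, 45.4]
nose [603.8, 100.3, 45.5]
keepface [592.6, 115.8, 36.1]
keepedge [591.9, 116.5, 54.2]
basefront [586.5, 45.3, 8.2]
stem [603.5, 33.3, 60.2]
70 [345.80731197 327.27425204]
75 [345.73286341 345.21755951]
80 [345.6571664  363.46176536]
85 [345.58018925 382.01450243]
```

Emit:
servo_tool(rotation=[[0,0,0],[0,0,0],[0,0,0]], slide=[[-0.001,0,-0.008],[-0.001,0,-0.016],[-0.001,0,-0.016]], grip=[-1,-1,-1])

```text
clock: 11.68
position: [605.3, 33.6, 67.5]
ee_rot: [-0.07, 0.86, 0.041, 0.504]
contact_force: [-10.2, -2.9, 17.9]
gripper_width: 22.4
grasp_force: 65.1
```

```bash
cat > meas.py <<'E'
from h import *
d,K,M=cam("wrist");P=cloud(d,K,M);im=d["image"];s=read_state()
g=lambda x,y:P[int(y/1.6+60),int(x/1.6+60)].round(1).tolist()
# dark handle rows at its centre column between fingers (crop col 330/380)
for c in (335,380):
    u=int(c/1.6+60);col=P[255:320,u];ok=np.abs(col[:,0]-588)<10
    print("handle z",col[ok][:,2].min().round(1),col[ok][:,2].max().round(1),"x",col[ok][:,0].min().round(1))
for c in (400,430,460):
    u=int(c/1.6+60);col=P[205:245,u];ok=(np.abs(col[:,0]-609)<8)&(col[:,2]>35);print("bolt",col[ok][:,2].min().round(1),col[ok][:,2].max().round(1),col[ok][:,0].min().round(1))
print("grip",(s["position"]-[0,0,0]).round(1),s["contact_force"].round(1))
E
python3 meas.py
```

```text
handle z 73.3 86.4 x 584.8
handle z 73.3 86.4 x 582.5
bolt 40.2 47.8 610.5
bolt 40.3 47.9 609.6
bolt 40.5 47.8 607.7
grip [605.3  33.6  67.5] [-10.1  -2.4  17.4]
```

Emit:
servo_tool(rotation=[[0,0,0],[0,0,0],[0,0,0],[0,0,0],[0,0,0]], slide=[[-0.002,0.012,-0.002],[-0.004,0.024,-0.003],[-0.006,0.037,-0.003],[-0.008,0.05,-0.003],[-0.008,0.05,-0.003]], grip=[-1,-1,-1,-1,-1])

```text
clock: 12.35
position: [603.5, 43.9, 67.4]
ee_rot: [-0.07, 0.86, 0.041, 0.504]
contact_force: [-11.8, -2.8, 19.3]
gripper_width: 22.3
grasp_force: 65.4
```

```bash
python3 meas.py
```

```text
handle z 73.2 86.8 x 583.1
handle z 73.2 86.9 x 581.2
bolt 40.2 47.9 610.1
bolt 40.3 47.9 607.9
bolt 37.2 51.6 605.8
grip [603.5  43.9  67.4] [-12.   -2.1  19.8]
```

Free motion and still shut; carry on towards home.

Emit:
servo_tool(rotation=[[0,0,0],[0,0,0],[0,0,0],[0,0,0]], slide=[[-0.002,0.012,0],[-0.004,0.024,0],[-0.006,0.034,0],[-0.006,0.034,0]], grip=[-1,-1,-1,-1])

```text
clock: 12.9
position: [602.4, 50.7, 67.4]
ee_rot: [-0.07, 0.86, 0.041, 0.504]
contact_force: [-11.4, -2.2, 19.7]
gripper_width: 22.4
grasp_force: 65.3
```

Emit:
servo_tool(rotation=[[0,0,0],[0,0,0],[0,0,0]], slide=[[-0.001,0.007,0],[-0.002,0.013,0],[-0.002,0.013,0]], grip=[-1,-1,-1])

```text
clock: 13.28
position: [602.2, 51.8, 67.4]
ee_rot: [-0.069, 0.86, 0.04, 0.504]
contact_force: [-14.2, -8.0, 20.4]
gripper_width: 22.6
grasp_force: 65.7
```

Emit:
servo_tool(rotation=[[0,0,0],[0,0,0],[0,0,0],[0,0,0]], slide=[[0.002,-0.003,0.01],[0.005,-0.006,0.02],[0.01,-0.006,0.03],[0.01,-0.006,0.03]], grip=[-1,-1,-1,-1])

```text
clock: 13.78
position: [602.7, 51.6, 70.0]
ee_rot: [-0.07, 0.862, 0.04, 0.5]
contact_force: [-7.6, -2.5, 7.7]
gripper_width: 22.2
grasp_force: 64.3
```

```bash
python3 meas.py
```

```text
handle z 76.0 89.1 x 582.8
handle z 76.0 89.1 x 580.5
bolt 43.3 50.1 608.7
bolt 43.1 50.2 606.6
bolt 38.9 53.8 601.0
grip [602.7  51.6  70. ] [-6.4 -1.2  8.2]
```

Emit:
servo_tool(rotation=[[0,0,0],[0,0,0],[0,0,0]], slide=[[0.002,0,0.01],[0.004,0,0.02],[0.004,0,0.02]], grip=[-1,-1,-1])

```text
clock: 14.2
position: [602.6, 51.6, 70.5]
ee_rot: [-0.069, 0.865, 0.04, 0.496]
contact_force: [0.6, 2.7, -8.2]
gripper_width: 22.6
grasp_force: 62.8
```

```bash
python3 meas.py
```

```text
handle z 76.1 89.9 x 582.6
handle z 76.1 89.8 x 579.9
bolt 43.5 50.5 608.1
bolt 43.4 50.5 606.4
bolt 40.3 54.1 601.1
grip [602.6  51.6  70.6] [-0.1  3.  -9.1]
```

Emit:
servo_tool(rotation=[[0,0,0],[0,0,0],[0,0,0],[0,0,0],[0,0,0],[0,0,0],[0,0,0],[0,0,0]], slide=[[-0.001,0.006,-0.009],[-0.001,0.006,-0.009],[-0.001,0.006,-0.009],[-0.001,0.006,-0.009],[-0.001,0.006,-0.009],[-0.001,0.006,-0.009],[-0.001,0.006,-0.009],[-0.001,0.006,-0.009]], grip=[-1,-1,-0.5,0,0.2,0.2,0.2,0.2])

```text
clock: 15.25
position: [604.1, 52.4, 71.0]
ee_rot: [-0.069, 0.863, 0.04, 0.499]
contact_force: [0.3, 0.3, 0.2]
gripper_width: 51.0
grasp_force: 0.0
```

```bash
python3 meas.py; python3 -c "
from h import *
print(want(60).as_matrix()[:,2]*.5)"
```

```text
handle z 76.1 89.1 x 582.1
handle z 76.1 89.1 x 579.7
bolt 43.3 50.5 607.8
bolt 43.1 50.7 606.6
bolt 39.3 54.0 601.0
grip [604.1  52.4  70.9] [0.2 0.1 0.5]
[ 0.42761907  0.06813171 -0.25      ]
```

Released and the frame holds; retract along the tool axis and look.

Emit:
servo_tool(rotation=[[0,0,0],[0,0,0],[0,0,0],[0,0,0],[0,0,0],[0,0,0]], slide=[[-0.1,-0.016,0.06],[-0.2,-0.032,0.12],[-0.3,-0.048,0.18],[-0.4,-0.064,0.24],[-0.4,-0.064,0.24],[-0.4,-0.064,0.24]], grip=[0.2,0.2,0.2,0.2,0.2,0.2])

```text
clock: 16.05
position: [524.7, 39.4, 119.0]
ee_rot: [-0.069, 0.863, 0.04, 0.499]
contact_force: [-0.5, 0.6, -0.2]
gripper_width: 51.2
grasp_force: 0.0
```

Run:
```python
from h import *
d,K,M=cam("wrist");save("pics/w5.png",d["image"][40:400,60:520],1.6)
P=cloud(d,K,M);im=d["image"]
m=(np.abs(P-[590,48,82]).max(-1)<20)&(im.max(-1)<75);print(m.sum(),np.nanpercentile(P[m],[2,50,98],axis=0).round(1),((P[m]-[624.3,53.2,0])@YH*[1]).min() if m.any() else 0)
```

```text
326 [[580.3  38.3  76.2]
 [583.5  48.5  82.4]
 [589.3  60.2  88.7]] -8.766040633995862
```

View pics/w5.png

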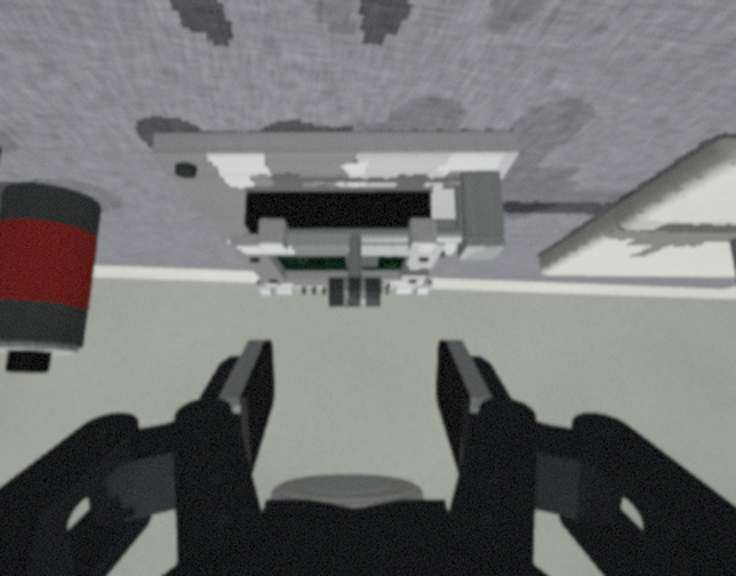

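The picture shows the frame down, with the bolt running into the keeper at about (470, 240) and the handle free at (355, 290).

```bash
python3 -c "
from h import *
print(job_done())"
```

```text
the job is handed in; nothing more can be done
None
```

The board is clamped and the job is handed in: I drew the bolt back, pushed the frame fully down and slid the bolt to its end stop under the keeper. The frame stayed shut when I let go, nothing nearby was knocked, and it took about 16 s.

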